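# Put the garnish pail away and shut the glass door

### The arm

A 7-joint arm with a two-finger parallel gripper is mounted at the origin on the work surface. World frame = base frame: x ahead of the robot, y to its left, z up, the work surface at z = 0. Lengths are in mm, angles in rad, forces in N, time in s.
With the tool pointing down it reaches from about 400 to 875 mm from the base axis. Payload 4.4 kg.
Tool frame: the origin (TCP) lies at the very end of the fingers, on their centre line; the grasp point (between the pads) lies 19 mm behind it; z points along the fingers, y is the direction in which the jaws open and shut (so a half turn about z gives the same grasp; the last joint's range is limited). The gripper opens to 85 mm and grips with 20 to 120 N. Pads are 22 mm wide; open, the fingers measure 114 mm over their backs; the gripper's body (76 mm by 85 mm) begins 54 mm behind the grasp point. The pads swing forward as they close: fully open they stand 13 mm farther back than shut.
Start: joints at [-1.361, 0.628, 0.038, 1.517, -0.027, 0.996, -0.02], TCP at [176.981, 625.456, 231.313] pointing down, gripper open.
Joint ranges: [-3.06, 3.06], [-0.37, 2.12], [-1.25, 1.32], [0.18, 2.47], [-1.1, 4.24], [0.23, 1.98], [-2.94, 2.94]. Speed limits (rad/s): [2.57, 2.57, 3.14, 3.14, 3.14, 3.14, 3.14].

### API

Orientations are given as [roll, pitch, yaw] about the fixed x, y, z axes, in that order (R = Rz(yaw) Ry(pitch) Rx(roll)).
In Python, from cell import ctrl, eyes gives the robot as it stands.
- The arm moves only by the tool move_arm, never from a script. Its argument "increments" is a list of rows, each a list of 6 numbers: the shift along the tool's x, y, z in cm, then the turn, a rotation vector about the tool's x, y, z in degrees. In form: [[x, y, z, wx, wy, wz], ...]. A call has 1 to 20 rows; each row is the pose to reach, as a shift and turn from the pose commanded when the call began, along the tool's axes at that moment; what a row does not reach only later rows make up. A row lasts 1/10 s, in which the tool goes at most 50 mm and 8.59 degrees, less where a joint would pass 70% of its speed; a pose out of reach is approached as far as the arm can. A call with a gripper value outside its range is refused whole. "grip" is the opening, from -1 (shut) to 1 (fully open), set as the call begins (left out, the last holds). The fingers move at their own pace and stop on an object; the grip force is fixed at half the most. Time passes only in rows, so rows that repeat a pose let the fingers close. It gives the time, the measured TCP pose, the force and the opening at its end, in the units of the state.
- ctrl.read_state(): the state, without advancing time (a new reading comes with each control period).
- eyes.get_image(name): name is "scene" or "side" or "wrist"; returns the picture (480x640x3 uint8, red, green, blue); there is no depth.
- eyes.calibration(name): a dict with "fx", "fy", "cx", "cy" (pixels), "dist" ([k1, k2, p1, p2, k3] as OpenCV has them; the pictures are not rectified), "pose" (4x4, takes a point from camera to world coordinates); the wrist camera has in their place "tool_from_camera" (4x4, takes a point from camera to tool coordinates, whose origin is the TCP and whose axes are the flange's). Camera axes: x right, y up, looking along -z (the intrinsics and any distortion apply to the point x, -y, -z); pixel columns grow to the right and rows downward; lengths in mm; the calibration is good to about 2 mm. A picture is of the moment at which its call begins: read the wrist's pose just before it. calibration takes no time and is no camera call.
- ctrl.finish_job(): hands the job in, once; it reports no verdict.
The state is a dict: "clock": time; "qpos": joint angles; "qd": joint speeds; "tau": joint torques, N m; "eef_pos": TCP position; "tool_rot": TCP orientation; "force": force on the tool from outside, world axes, zero at the start; "torque": the same for the moment, N m; "width": finger opening in mm.
Only numpy, scipy, OpenCV 4.12 (cv2) and the standard library are available. Lean on these libraries where they do the work, as an engineer would, in place of code of your own. Each camera call takes 0.05 s, during which the arm holds its last target. There are 200 camera calls.

### The job

Lift the little copper garnish pail up and off its hook and stand it upright on the floor of the open walnut cabinet, setting it down rather than dropping it. Then swing the cabinet's glass door gently down until it is fully shut on its catch, without slamming it. Leave the jigger that is already in the cabinet standing where it is.

Things in the scene. Friction and masses are not known exactly. Their poses are not given: they have to be found in the camera images.
- pail: copper garnish pail, loose, 140 g: round cup 42 mm tall, 52 mm wide at the foot, 66 mm at the rim, with a rigid steel loop handle above it, 100 mm tall in all. Origin: centre of its underside, z up; the loop lies in its y-z plane. At the start it hangs on the hook by the loop, underside 112 mm above the table, its x axis along the hook arm.
- pail_handle (a point): middle of the top of the pail's loop handle, 100 mm above the pail's underside. Two flat upright sides (16 mm wide along x, outer faces 46 mm apart along y) run from 50 to 0 mm below it, joined by the top bar, 8 mm thick. Grip from above across the two sides (46 mm), one finger either side of the hook arm.
- stand: brass hook stand on a marble foot, fixed. Origin: on the table below the hook; x runs along the hook arm from its open end to the post. Post: 229 mm tall, 18 mm wide, at x = 90 mm. The 8 mm thick arm runs from it to -x and ends at x = -24 mm in an upturned tip, top at z = 217 mm. Foot: x -40 to 150, y +-60 mm, 12 mm thick.
- hook (a point): point on top of the hook arm where the pail's handle bar rests, 204 mm above the table. To come free the bar must rise more than 13 mm (but less than 40 mm: then the pail's rim meets the arm) and then move at least 60 mm along the stand's -x.
- cabinet: low walnut bar-tool cabinet, fixed, open-topped, glass door on top. Its x axis points to the robot's left, roughly. Origin: centre of its underside. Outside 260 (x) by 176 (y) by 120 mm high; walls and floor 8 mm thick (inside 244 x 160 mm, 112 mm deep). The door's hinge runs along the top of the -y (far) wall; the steel magnetic catch is at the top of the +y (near) wall.
- door (a joint): opening angle, rad, of the brass-framed glass door (260 mm along the hinge, 176 mm across, 8 mm thick, 0.5 kg): 0 = shut, level on the cabinet's rim; 1.57 = upright; 1.95 = end stop. A stiff hinge (0.75 N m) keeps it where it is left, so it must be moved all the way down.
- door_hinge (a point): middle of the door's hinge line, at the cabinet's (0, -88, 120) mm; the line runs along the cabinet's x. The underside of the door passes through it.
- door_tab (a point): middle of the outer end of the black pull tab (70 mm along the hinge direction, 7 mm thick, sticks out 21 mm from the middle of the door's free edge); 196 mm from the hinge line, in the middle of the door's thickness. With the door upright it is the highest point, about 316 mm above the table.
- jigger: black plastic hourglass jigger, 44 mm wide, 70 mm tall, loose, standing in the cabinet towards its +x end. Origin: centre of its underside.
There are look-alikes about, which are no part of the job. Several things have the shape of the jigger; the one meant has the colours described above. Leave any blue look-alike of the pail alone.

How it is judged:
By the outcome, as a careful person would: the job done as asked, in the order asked, and still so for the second after the job is handed in, with the robot touching nothing.
It also fails if it takes over 64 s, if anything falls off the work surface, if the arm or the gripper's body presses on something with over 40 N, if the wrist force passes 120 N, or if a joint passes its speed limit or range.

## Working session

There is one attempt and no reset: what is moved stays moved. The work goes in short steps, Python scripts to look and compute and a tool call to move; the robot and the scene stay as the last step left them, time stands still between calls to the robot, and variables do not carry over. Pictures are saved under pics/ and viewed, about 8 in all and at most 12, crops included, and the job is handed in when it is done.

Besides the shell and the picture viewer there is one more tool, called after "Emit:" as name(argument=value, ...), one argument or row to a line, values as JSON. move_arm: Moves the arm, as the interface text tells. Its arguments: {"type":"object","properties":{"increments":{"type":"array","items":{"type":"array","items":{"type":"number"}}},"grip":{"type":"number"}},"required":["increments"]}

```bash
mkdir -p pics; ls
python3 - <<'E'
from cell import ctrl, eyes
import cv2, numpy as np
s=ctrl.read_state(); print({k:np.round(v,3).tolist() for k,v in s.items()})
for n in ["scene","side"]:
    im=eyes.get_image(n); cv2.imwrite(f"pics/{n}0.png",im[:,:,::-1])
for n in ["scene","side","wrist"]:
    c=eyes.calibration(n); print(n,{k:np.round(v,3).tolist() for k,v in c.items()})
E
```

```text
pics
{'clock': 0.0, 'qpos': [-1.361, 0.629, 0.038, 1.518, -0.027, 0.996, -0.02], 'qd': [0.001, -0.002, 0.001, -0.001, 0.001, -0.0, -0.003], 'tau': [-0.0, -56.339, 1.227, -19.344, 0.011, 0.01, 0.0], 'eef_pos': [176.814, 624.831, 230.384], 'tool_rot': [-3.14, 0.0, 2.866], 'force': [-0.162, 0.688, 0.503], 'torque': [0.026, 0.037, -0.022], 'width': 85.173}
scene {'fx': 447.881, 'fy': 447.881, 'cx': 324.304, 'cy': 237.547, 'dist': [0.014, 0.0, 0.0, 0.0, 0.0], 'pose': [[-0.064, -0.835, 0.547, 920.985], [0.998, -0.044, 0.049, 156.765], [-0.017, 0.549, 0.836, 859.955], [0.0, 0.0, 0.0, 1.0]]}
side {'fx': 440.433, 'fy': 440.433, 'cx': 322.551, 'cy': 234.829, 'dist': [-0.05, 0.0, 0.0, 0.0, 0.0], 'pose': [[-0.994, 0.068, -0.085, 414.861], [-0.109, -0.543, 0.833, 699.539], [0.01, 0.837, 0.547, 541.439], [0.0, 0.0, 0.0, 1.0]]}
wrist {'fx': 373.505, 'fy': 373.505, 'cx': 316.816, 'cy': 238.002, 'dist': [-0.065, 0.0, 0.0, 0.0, 0.0], 'tool_from_camera': [[-0.0, 0.956, 0.292, 74.871], [1.0, 0.0, 0.0, 0.915], [0.0, 0.292, -0.956, -144.371], [0.0, 0.0, 0.0, 1.0]]}
```

View pics/scene0.png

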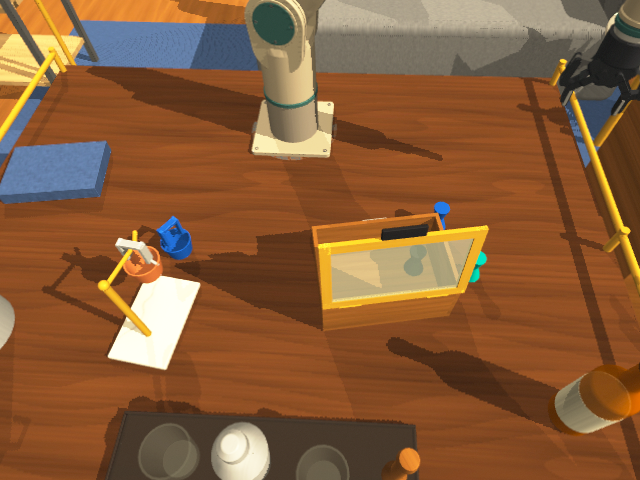

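View pics/side0.png

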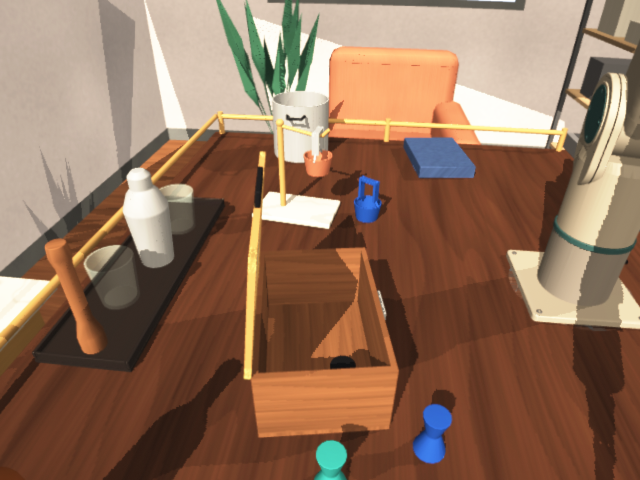

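The scene view shows the copper pail on its hook at (143,260), with the post top at (103,287) and the tip at (135,235). The blue pail decoy is at (175,240). The cabinet is at (400,270) with its door about upright and the black tab at (404,233). The jigger candidates are:
- black at (414,262), inside the cabinet, also at (343,362) in the side view
- blue at (441,208), outside
- teal at (478,265), outside

The black one inside fits the description. I'll enlarge to confirm and measure.

Run:
```python
import cv2
a=cv2.imread("pics/scene0.png"); b=cv2.imread("pics/side0.png")
cv2.imwrite("pics/c1.png",cv2.resize(a[190:340,300:500],None,fx=4,fy=4,interpolation=cv2.INTER_CUBIC))
import numpy as np
l=cv2.resize(a[215:375,90:210],(450,600),interpolation=cv2.INTER_CUBIC)
r=cv2.resize(b[110:230,255:345],(337,450),interpolation=cv2.INTER_CUBIC)
m=np.zeros((600,800,3),np.uint8); m[:,:450]=l; m[:450,455:792]=r
cv2.imwrite("pics/c2.png",m)
```

```text
(no output)
```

View pics/c1.png

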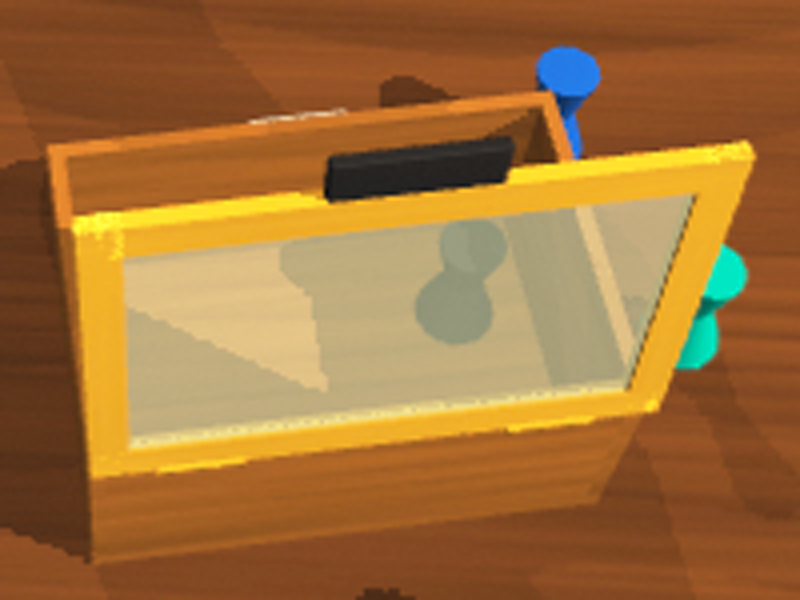

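View pics/c2.png

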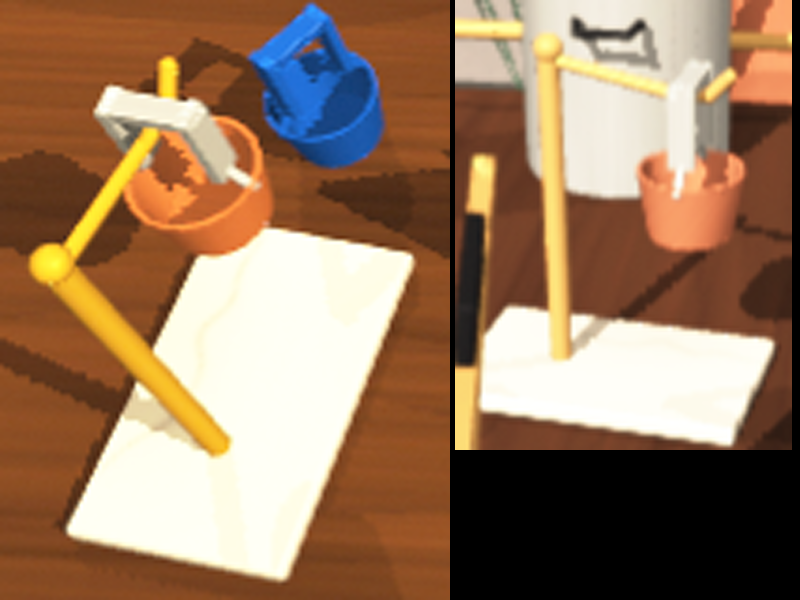

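The enlarged crops confirm it. The copper pail has a steel loop and sits on the hook, while the blue one stands on the table. The dark jigger inside the cabinet is behind the glass at c1 (460,280). Now I'll fit the poses.

```bash
cat > h.py <<'E'
import numpy as np, cv2
from scipy.optimize import least_squares
from cell import ctrl, eyes
CAL={n:eyes.calibration(n) for n in ["scene","side"]}
F=np.diag([1.,-1,-1])
def proj(n,P,T=None,c=None):
    c=c or CAL[n]; T=c["pose"] if T is None else T; T=np.array(T)
    q=(np.atleast_2d(P)-T[:3,3])@T[:3,:3]@F
    K=np.array([[c["fx"],0,c["cx"]],[0,c["fy"],c["cy"]],[0,0,1]])
    return cv2.projectPoints(q.reshape(-1,1,3),np.zeros(3),np.zeros(3),K,np.array(c["dist"]))[0].reshape(-1,2)
def ray(n,uv,z,T=None,c=None):
    c=c or CAL[n]; T=np.array(c["pose"] if T is None else T)
    K=np.array([[c["fx"],0,c["cx"]],[0,c["fy"],c["cy"]],[0,0,1]])
    x,y=cv2.undistortPoints(np.array([[uv]],float),K,np.array(c["dist"]))[0,0]
    d=T[:3,:3]@np.array([x,-y,-1]); o=T[:3,3]
    return o+d*(z-o[2])/d[2]
def place(p,L):
    c,s=np.cos(p[2]),np.sin(p[2]); L=np.atleast_2d(np.array(L,float))
    return np.c_[p[0]+c*L[:,0]-s*L[:,1],p[1]+s*L[:,0]+c*L[:,1],L[:,2]]
def doorpt(th,x,r,t): return [x,-88+r*np.cos(th)-t*np.sin(th),120+r*np.sin(th)+t*np.cos(th)]
def Ttool(s):
    from scipy.spatial.transform import Rotation as R
    T=np.eye(4);T[:3,:3]=R.from_euler('xyz',s["tool_rot"]).as_matrix();T[:3,3]=s["eef_pos"];return T
E
python3 - <<'E'
from h import *
A=lambda u,v:(90+u/3.75,215+v/3.75); B=lambda u,v:(255+(u-455)/3.744,110+v/3.744); C=lambda u,v:(300+u/4,190+v/4)
S=[("scene",A(413,256),(-40,60,12)),("scene",A(287,574),(150,60,12)),("scene",A(68,530),(150,-60,12)),("scene",A(168,62),(-24,0,216)),("scene",A(52,262),(90,0,229)),
("side",B(773,343),(-40,-60,12)),("side",B(735,433),(-40,60,12)),("side",B(508,307),(150,-60,12)),("side",B(733,75),(-24,0,216)),("side",B(548,47),(90,0,229))]
def fit(D,p0,nd=3):
    f=lambda p:np.concatenate([proj(n,place(p,L(p) if callable(L) else L))[0]-uv for n,uv,L in D])
    r=least_squares(f,p0,loss='soft_l1'); print(np.round(r.x,3)); print(np.round(f(r.x).reshape(-1,2),1).tolist()); return r.x
s=fit(S,[500,-250,-.4])
D=[("scene",C(48,148),(-130,88,120)),("scene",C(550,92),(130,88,120)),("scene",C(95,562),(-130,-88,0)),("scene",C(595,502),(130,-88,0)),
("side",(257,375),(130,-88,120)),("side",(388,370),(130,88,120)),("side",(258,430),(130,-88,0)),("side",(387,428),(130,88,0)),("side",(360,250),(-130,88,120)),
("scene",C(512,142),lambda p:doorpt(p[3],35,196,4)),("scene",C(328,160),lambda p:doorpt(p[3],-35,196,4))]
c=fit(D,[500,150,1.5,1.5])
j=ray("scene",C(455,308),8); jt=ray("scene",C(473,250),78)
cc,ss=np.cos(c[2]),np.sin(c[2])
for q in (j,jt,ray("side",(343,364),78)):
    d=q[:2]-c[:2]; print("jig",q.round(), "local",round(cc*d[0]+ss*d[1]),round(-ss*d[0]+cc*d[1]))
print("tab",place(c,doorpt(c[3],0,196,4)).round(1),"hinge",place(c,[0,-88,120]).round(1))
E
```

```text
[ 5.21940e+02 -2.14458e+02 -1.34000e-01]
[[0.8, -2.6], [-0.0, -0.4], [0.1, -0.3], [1.7, -3.0], [-0.6, -2.9], [-1.2, -1.2], [-2.1, -0.8], [-2.2, -0.7], [-0.8, -1.0], [-2.0, -4.0]]
[472.559 228.93    1.761   1.457]
[[-1.1, -0.9], [-0.1, -1.3], [-0.8, 0.4], [0.0, -0.5], [-9.4, 2.9], [7.6, -0.7], [-2.5, 6.6], [-0.8, -0.2], [2.0, -3.6], [0.3, -0.4], [-0.5, 0.5]]
jig [430. 306.   8.] local 83 28
jig [436. 304.  78.] local 81 22
jig [426. 303.  78.] local 82 32
tab [[541.1 242.1 315.2]] hinge [[559.  245.6 120. ]]
```

```bash
cat >> h.py <<'E'
def inc(pos,yaw,frm=None):
    """increment row (cm, deg) from present pose to world pos with tool straight down at yaw"""
    from scipy.spatial.transform import Rotation as R
    T=Ttool(ctrl.read_state()); R1=R.from_euler('xyz',[np.pi,0,yaw]).as_matrix()
    d=T[:3,:3].T@(np.array(pos,float)-T[:3,3])/10
    w=np.degrees(R.from_matrix(T[:3,:3].T@R1).as_rotvec())
    print("inc",np.round(d,2).tolist(),np.round(w,2).tolist())
E
python3 -c "
from h import *
inc((410,220,300),2.94); inc((515,-213,300),3.008)"
```

```text
inc [-33.46, -32.62, -6.89] [-0.1, 0.0, -4.25]
inc [-55.35, -71.43, -6.82] [-0.1, -0.0, -8.14]
```

Emit:
move_arm(
  increments=[
    [-2,-2,-2,0,0,0],
    [-5,-5,-5,0,0,0],
    [-8,-8,-7,0,0,-1],
    [-11,-11,-7,0,0,-1],
    [-14,-14,-7,0,0,-2],
    [-17,-17,-7,0,0,-2],
    [-20,-20,-7,0,0,-2],
    [-23,-23,-7,0,0,-3],
    [-26,-26,-7,0,0,-3],
    [-29,-29,-7,0,0,-4],
    [-32,-32,-7,0,0,-4],
    [-34,-34.5,-7,0,0,-4],
    [-36,-38,-7,0,0,-4],
    [-38,-41.5,-7,0,0,-5],
    [-40,-45,-7,0,0,-5],
    [-42,-48.5,-7,0,0,-6],
    [-44,-52,-7,0,0,-6],
    [-46,-55.5,-7,0,0,-6],
    [-48,-59,-7,0,0,-7],
    [-50,-62,-7,0,0,-7],
  ],
)

```text
clock: 2.1
eef_pos: [488.9, -109.4, 301.1]
tool_rot: [-3.141, -0.001, 2.987]
force: [1.4, 0.3, -0.5]
width: 85.8
```

```bash
python3 -c "
from h import *
print(ctrl.read_state()['qpos']);inc((515,-213,300),3.008)"
```

```text
[-0.03582518  0.34286211  0.27275197  1.83431547 -0.10894872  0.97947386
  1.69911511]
inc [-4.17, -9.83, 0.11] [-0.01, -0.03, -1.19]
```

Emit:
move_arm(
  increments=[
    [-1.5,-3,0,0,0,0],
    [-3,-6,0,0,0,-1],
    [-4,-9,0,0,0,-1.2],
    [-4.2,-9.8,0,0,0,-1.2],
    [-4.2,-9.8,0,0,0,-1.2],
    [-4.2,-9.8,0,0,0,-1.2],
  ],
)

```text
clock: 2.7
eef_pos: [515.5, -209.1, 300.9]
tool_rot: [3.14, -0.001, 3.01]
force: [0.7, -0.0, 0.6]
width: 85.2
```

```bash
cat >> h.py <<'E'
def wrist(name):
    s=ctrl.read_state(); im=eyes.get_image("wrist"); cv2.imwrite(f"pics/{name}.png",im[:,:,::-1])
    c=eyes.calibration("wrist"); T=Ttool(s)@np.array(c["tool_from_camera"]); np.save(f"pics/{name}.npy",T)
    print(np.round(s["eef_pos"],1),np.round(s["tool_rot"],3)); return T,c
E
python3 -c "
from h import *
wrist('w1')"
```

```text
[ 515.5 -209.1  300.9] [ 3.14e+00 -1.00e-03  3.01e+00]
```

View pics/w1.png

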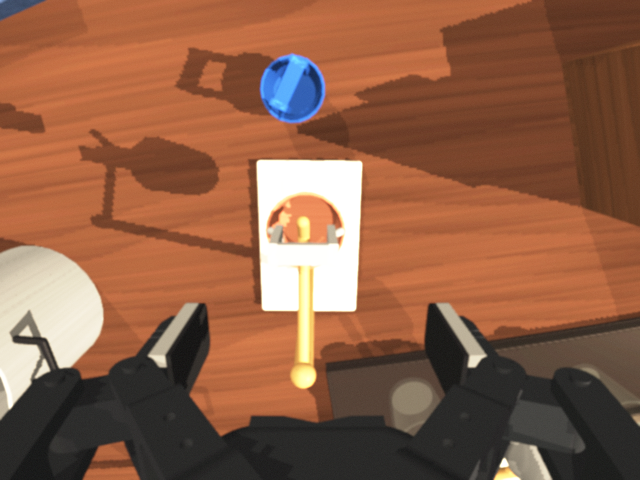

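The wrist view shows the stand aligned with the tool: foot corners (257,160), (362,161), (262,311), (357,311), tip (304,222), post ball (303,376), loop bar about (269..340,252). The blue pail is at (293,88), well clear towards the robot. I'll fit the pose and check the bar.

Run:
```python
from h import *
T=np.load("pics/w1.npy"); c=eyes.calibration("wrist")
D=[((257,160),(-40,-60,12)),((362,161),(-40,60,12)),((262,311),(150,-60,12)),((357,311),(150,60,12)),((304,221),(-24,0,216)),((303,376),(90,0,228))]
f=lambda p:np.concatenate([proj("",place(p,L),T,c)[0]-uv for uv,L in D])
# orientation of +-y
r=least_squares(f,[520,-214,-.13],loss='soft_l1')
print(r.x.round(3),f(r.x).reshape(-1,2).round(1).tolist())
print("bar",proj("",place(r.x,[[-8,-23,212],[-8,23,212],[8,-23,212],[8,23,212],[-8,23,162],[0,0,12]]),T,c).round(1).tolist())
im=cv2.imread("pics/w1.png"); cv2.imwrite("pics/w1c.png",cv2.resize(im[180:330,240:380],None,fx=4,fy=4,interpolation=cv2.INTER_CUBIC))
```

```text
[ 5.19753e+02 -2.17204e+02 -1.41000e-01] [[0.2, 0.6], [-0.1, 0.6], [0.6, -1.0], [-1.6, -0.2], [-0.2, -4.2], [0.4, 4.5]]
bar [[268.8, 238.9], [339.1, 239.5], [269.5, 261.8], [338.5, 262.4], [335.4, 220.6], [309.4, 195.5]]
```

View pics/w1c.png

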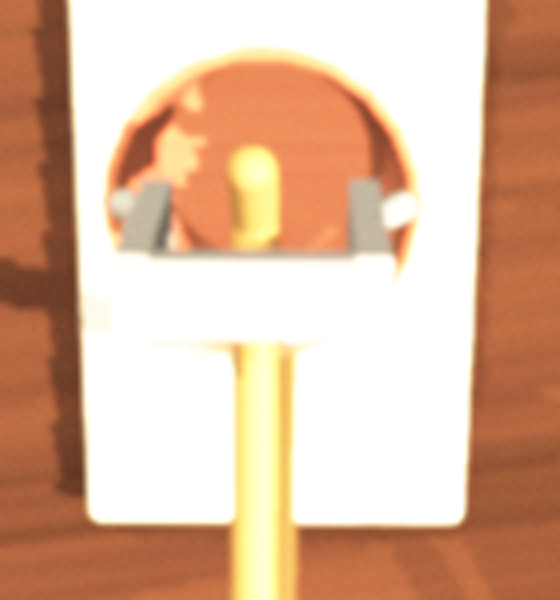

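```bash
python3 -c "
from h import *
inc((522,-217.5,178),3.0006)
T=np.load('pics/w1.npy');print(ray('',(290,62),100,T,eyes.calibration('wrist')))"
```

```text
inc [-0.75, -0.81, 12.3] [0.08, -0.04, 0.59]
[ 386.71381859 -214.02874497  100.        ]
```

Emit:
move_arm(
  increments=[
    [-0.4,-0.4,1,0,0,0.6],
    [-0.75,-0.8,2.5,0,0,0.6],
    [-0.75,-0.8,4,0,0,0.6],
    [-0.75,-0.8,5.5,0,0,0.6],
    [-0.75,-0.8,7,0,0,0.6],
    [-0.75,-0.8,8.5,0,0,0.6],
    [-0.75,-0.8,10,0,0,0.6],
    [-0.75,-0.8,11,0,0,0.6],
    [-0.75,-0.8,12,0,0,0.6],
    [-0.75,-0.8,12.3,0,0,0.6],
    [-0.75,-0.8,12.3,0,0,0.6],
  ],
)

```text
clock: 3.85
eef_pos: [522.0, -219.3, 178.0]
tool_rot: [3.141, -0.001, 2.999]
force: [-0.0, -0.3, 0.8]
width: 85.5
```

Emit:
move_arm(
  increments=[
    [0,0,0,0,0,0],
    [0,0,0,0,0,0],
    [0,0,0,0,0,0],
    [0,0,0,0,0,0],
    [0,0,0,0,0,0],
    [0,0,0,0,0,0],
    [0,0,0,0,0,0],
    [0,0,0,0,0,0],
  ],
  grip=-0.4,
)

```text
clock: 4.65
eef_pos: [522.6, -219.9, 179.0]
tool_rot: [-3.141, 0.001, 2.998]
force: [-0.8, -0.2, 5.2]
width: 45.3
```

Gripped at 45.3 mm. Next is a 24 mm lift, then a move along the stand's -x.

Emit:
move_arm(
  increments=[
    [0,0,-0.4,0,0,0],
    [0,0,-0.8,0,0,0],
    [0,0,-1.3,0,0,0],
    [0,0,-1.8,0,0,0],
    [0,0,-2.2,0,0,0],
    [0,0,-2.4,0,0,0],
    [0,0,-2.4,0,0,0],
    [0,0,-2.4,0,0,0],
  ],
)

```text
clock: 5.45
eef_pos: [522.0, -219.4, 202.2]
tool_rot: [3.141, -0.0, 2.998]
force: [-0.4, 0.4, -1.2]
width: 45.1
```

Run:
```python
from h import *
print(ctrl.read_state()['force'])
im=eyes.get_image("side"); im2=eyes.get_image("scene")
a=cv2.resize(im[90:220,250:380],(400,400),interpolation=cv2.INTER_CUBIC); b=cv2.resize(im2[200:330,80:210],(400,400),interpolation=cv2.INTER_CUBIC)
cv2.imwrite("pics/lift.png",np.hstack([a,b])[:,:,::-1])
```

```text
[-0.40844654  0.38569263 -1.24703892]
```

View pics/lift.png

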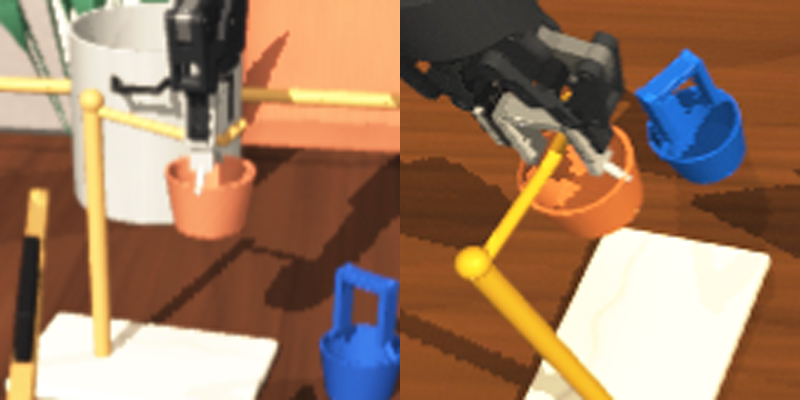

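The side and scene views show the pail lifted in the gripper, with its rim still below the hook arm and the bar above the tip. The force is -1.2 N, which is the pail's weight. Now I'll slide it off.

Emit:
move_arm(
  increments=[
    [0.6,0,0,0,0,0],
    [1.5,0,0,0,0,0],
    [2.5,0,0,0,0,0],
    [3.5,0,0,0,0,0],
    [4.5,0,0,0,0,0],
    [5.5,0,0,0,0,0],
    [6.5,0,0,0,0,0],
    [7.5,0,0,0,0,0],
    [8,0,-1,0,0,0],
    [8,0,-2.5,0,0,0],
    [8,0,-4,0,0,0],
    [8,0,-5.5,0,0,0],
    [8,0,-6.5,0,0,0],
    [8,0,-7,0,0,0],
    [8,0,-7,0,0,0],
  ],
)

```text
clock: 7.05
eef_pos: [443.2, -208.2, 272.9]
tool_rot: [-3.141, 0.001, 2.999]
force: [0.1, 0.3, -1.1]
width: 45.2
```

```bash
python3 -c "
from h import *
t=place([472.56,228.93,1.761],[-55,12,270])[0]; print(t); inc(t,3.332)
wrist('w2')"
```

```text
[471.17465045 172.653177   270.        ]
inc [2.67, 38.09, 0.28] [-0.02, 0.07, -19.11]
[ 443.2 -208.2  272.9] [-3.141e+00  1.000e-03  2.999e+00]
```

Emit:
move_arm(
  increments=[
    [0,1.5,0,0,0,-1],
    [0,4,0,0,0,-2],
    [0,7,0,0,0,-4],
    [0.5,10,0,0,0,-6],
    [1,13,0,0,0,-8],
    [1,16,0,0,0,-10],
    [1.5,19,0,0,0,-12],
    [1.5,22,0,0,0,-14],
    [2,25,0,0,0,-16],
    [2,28,0,0,0,-17],
    [2.5,31,0,0,0,-18],
    [2.7,34,0,0,0,-19],
    [2.7,36.5,0,0,0,-19],
    [2.7,38,0,0,0,-19],
    [2.7,38,0,0,0,-19],
    [2.7,38,0,0,0,-19],
  ],
)

```text
clock: 8.7
eef_pos: [469.9, 171.0, 271.8]
tool_rot: [-3.14, -0.002, -2.953]
force: [-0.4, -0.7, -0.5]
width: 45.0
```

```bash
python3 -c "
from h import *
wrist('w3')"
```

```text
[469.9 171.  271.8] [-3.140e+00 -2.000e-03 -2.953e+00]
```

View pics/w3.png

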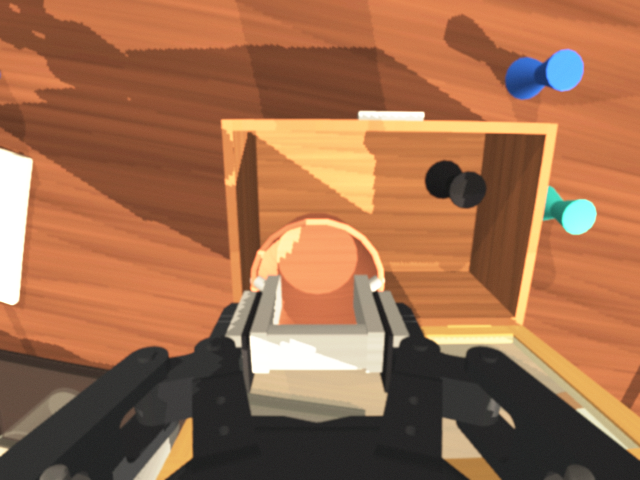

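The wrist view shows the cabinet with near outer rim corners at (222,120) and (557,125), the far floor corner at (470,268), the far inner rim corner at (515,319), the jigger base at (444,180) and its top at (467,190). The pail is hanging straight. I'll refit the cabinet.

Run:
```python
from h import *
T=np.load("pics/w3.npy"); c=eyes.calibration("wrist")
D=[((222,120),(-130,88,120)),((557,125),(130,88,120)),((470,268),(122,-80,8)),((515,319),(122,-80,120)),((545,136),(122,80,120))]
f=lambda p:np.concatenate([proj("",place(p,L),T,c)[0]-uv for uv,L in D])
r=least_squares(f,[472,229,1.76],loss='soft_l1')
print(r.x.round(3),f(r.x).reshape(-1,2).round(1).tolist())
c_,s_=np.cos(r.x[2]),np.sin(r.x[2])
for uv,z in (((444,180),8),((467,190),78)):
    q=ray("",uv,z,T,c); d=q[:2]-r.x[:2]; print(q.round(),"loc",(c_*d[0]+s_*d[1]).round(),(-s_*d[0]+c_*d[1]).round())
t=place(r.x,[-48,8,76])[0]; print(t); inc(t,r.x[2]+np.pi/2)
```

```text
[469.437 230.382   1.755] [[0.8, 0.6], [-0.2, 0.0], [-2.0, 3.3], [-0.5, -1.5], [0.6, -0.8]]
[427. 306.   8.] loc 82.0 28.0
[427. 304.  78.] loc 80.0 29.0
[470.34357882 181.72785359  76.        ]
inc [-0.27, 1.14, 19.6] [-0.07, -0.07, 0.18]
```

Emit:
move_arm(
  increments=[
    [0,0.5,0.5,0,0,0],
    [-0.2,1,1.5,0,0,0],
    [-0.2,1.1,3,0,0,0],
    [-0.2,1.1,5,0,0,0],
    [-0.2,1.1,7,0,0,0],
    [-0.2,1.1,9,0,0,0],
    [-0.2,1.1,11,0,0,0],
    [-0.2,1.1,13,0,0,0],
    [-0.2,1.1,15,0,0,0],
    [-0.2,1.1,16.5,0,0,0],
    [-0.2,1.1,17.5,0,0,0],
    [-0.2,1.1,18.2,0,0,0],
    [-0.2,1.1,18.6,0,0,0],
    [-0.2,1.1,18.8,0,0,0],
    [-0.2,1.1,19,0,0,0],
    [-0.2,1.1,19.2,0,0,0],
    [-0.2,1.1,19.3,0,0,0],
    [-0.2,1.1,19.3,0,0,0],
  ],
)

```text
clock: 10.55
eef_pos: [470.4, 183.1, 79.4]
tool_rot: [3.141, 0.0, -2.953]
force: [0.1, -0.0, -1.1]
width: 45.1
```

Emit:
move_arm(
  increments=[
    [0,0,0.1,0,0,0],
    [0,0,0.2,0,0,0],
    [0,0,0.3,0,0,0],
    [0,0,0.4,0,0,0],
    [0,0,0.4,0,0,0],
  ],
)

```text
clock: 11.05
eef_pos: [470.3, 183.1, 75.2]
tool_rot: [3.142, -0.0, -2.953]
force: [-0.3, 0.3, -2.1]
width: 45.0
```

Emit:
move_arm(
  increments=[
    [0,0,0.05,0,0,0],
    [0,0,0.1,0,0,0],
    [0,0,0.1,0,0,0],
  ],
)

```text
clock: 11.35
eef_pos: [470.4, 183.1, 75.2]
tool_rot: [3.141, 0.0, -2.953]
force: [-2.9, -1.0, 9.1]
width: 44.9
```

Emit:
move_arm(
  increments=[
    [0,0,0.05,0,0,0],
    [0,0,0.1,0,0,0],
    [0,0,0.1,0,0,0],
  ],
)

```text
clock: 11.65
eef_pos: [470.4, 183.1, 75.1]
tool_rot: [3.141, 0.001, -2.953]
force: [-3.0, -1.3, 19.1]
width: 44.8
```

Contact at 75.1 mm, as predicted. I'll relax the press, release and retreat straight up.

Emit:
move_arm(
  increments=[
    [0,0,-0.1,0,0,0],
    [0,0,-0.15,0,0,0],
    [0,0,-0.15,0,0,0],
  ],
)

```text
clock: 11.95
eef_pos: [470.4, 183.2, 75.2]
tool_rot: [3.141, 0.0, -2.953]
force: [-1.6, -0.4, 7.4]
width: 45.2
```

Emit:
move_arm(
  increments=[
    [0,0,0,0,0,0],
    [0,0,0,0,0,0],
    [0,0,0,0,0,0],
    [0,0,0,0,0,0],
    [0,0,0,0,0,0],
    [0,0,0,0,0,0],
  ],
  grip=0.75,
)

```text
clock: 12.55
eef_pos: [470.3, 183.1, 74.7]
tool_rot: [3.142, -0.0, -2.953]
force: [0.2, -0.2, -0.2]
width: 75.0
```

Emit:
move_arm(
  increments=[
    [0,0,-0.5,0,0,0],
    [0,0,-1.5,0,0,0],
    [0,0,-3,0,0,0],
    [0,0,-5,0,0,0],
    [0,0,-7,0,0,0],
    [0,0,-9,0,0,0],
    [0,0,-11.5,0,0,0],
    [0,0,-14,0,0,0],
    [0,0,-17,0,0,0],
    [0,0,-20,0,0,0],
    [0,0,-20,0,0,0],
    [0,0,-20,0,0,0],
  ],
)

```text
clock: 13.75
eef_pos: [470.4, 183.1, 275.9]
tool_rot: [3.141, 0.002, -2.953]
force: [0.7, -0.2, 0.1]
width: 74.8
```

```bash
python3 -c "
from h import *
wrist('w4'); print(ctrl.read_state()['qpos'])
cv2.imwrite('pics/s4.png',eyes.get_image('side')[:,:,::-1])
a=cv2.imread('pics/w4.png')[80:480,120:620]; b=cv2.imread('pics/s4.png')[140:440,230:420]
b=cv2.resize(b,None,fx=4/3,fy=4/3)[:400,:253]; cv2.imwrite('pics/m4.png',np.hstack([a,b]))"
```

```text
[470.4 183.1 275.9] [ 3.141e+00  2.000e-03 -2.953e+00]
[-0.49966722  0.36856339  0.10024361  1.86204765 -0.04573431  0.91341804
  1.38115988]
```

View pics/m4.png

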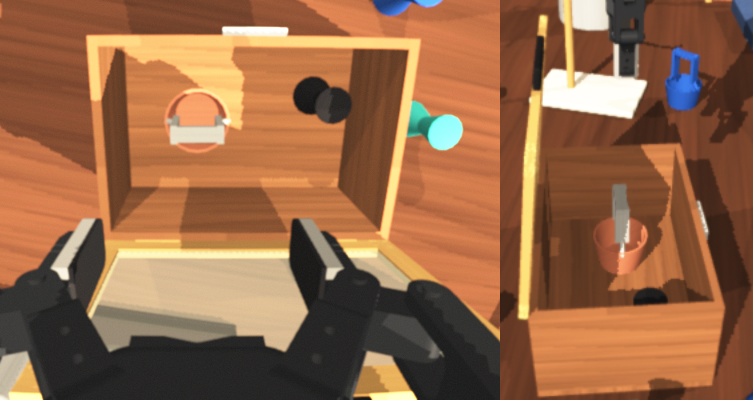

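The wrist and side views show the pail upright on the floor at m4 (198,120), with the jigger at m4 (313,96) untouched and the rim clear. Now for the door: close the fingers, go over the tab to the far side, and push the outer face with the fingertips along the door's arc. I'll compute the waypoints.

Run:
```python
from h import *
P=[469.44,230.38,1.755]
inc(place(P,[0,-128,350])[0],P[2]+np.pi/2)
for d in [86,83,80,75,70,65,60,55,50,45,40,35,30,25,20,15,10,8,6,4,2,0]:
    _,y,z=doorpt(np.radians(d),0,180,8); print(d,"TCP ly %.1f z %.1f"%(y-11,z))
```

```text
inc [-13.67, 4.62, -7.59] [-0.02, -0.09, 0.25]
86 TCP ly -94.4 z 300.1
83 TCP ly -85.0 z 299.6
80 TCP ly -75.6 z 298.7
75 TCP ly -60.1 z 295.9
70 TCP ly -45.0 z 291.9
65 TCP ly -30.2 z 286.5
60 TCP ly -15.9 z 279.9
55 TCP ly -2.3 z 272.0
50 TCP ly 10.6 z 263.0
45 TCP ly 22.6 z 252.9
40 TCP ly 33.7 z 241.8
35 TCP ly 43.9 z 229.8
30 TCP ly 52.9 z 216.9
25 TCP ly 60.8 z 203.3
20 TCP ly 67.4 z 189.1
15 TCP ly 72.8 z 174.3
10 TCP ly 76.9 z 159.1
8 TCP ly 78.1 z 153.0
6 TCP ly 79.2 z 146.8
4 TCP ly 80.0 z 140.5
2 TCP ly 80.6 z 134.3
0 TCP ly 81.0 z 128.0
```

Emit:
move_arm(
  increments=[
    [0,0.5,-1,0,0,0],
    [0,1.5,-3,0,0,0],
    [0,2.5,-5,0,0,0],
    [0,3.5,-7.5,0,0,0],
    [0,4.5,-8,0,0,0],
    [0,4.8,-8,0,0,0],
    [0,4.8,-8,0,0,0],
  ],
  grip=-1,
)

```text
clock: 14.55
eef_pos: [460.5, 230.5, 353.6]
tool_rot: [-3.141, -0.002, -2.952]
force: [-0.4, -0.2, -0.3]
width: -0.2
```

Emit:
move_arm(
  increments=[
    [-1,0,0,0,0,0],
    [-3,0,0,0,0,0],
    [-5.5,0,0,0,0,0],
    [-8,0,0,0,0,0],
    [-10.5,0,0,0,0,0],
    [-12.5,0,0,0,0,0],
    [-13.6,0,0,0,0,0],
    [-13.6,0,0.5,0,0,0],
    [-13.6,0,2,0,0,0],
    [-13.6,0,3.5,0,0,0],
    [-13.6,0,5,0,0,0],
    [-13.6,0,5.3,0,0,0],
    [-13.6,0,5.3,0,0,0],
  ],
)

```text
clock: 15.85
eef_pos: [594.3, 255.2, 300.9]
tool_rot: [-3.141, -0.002, -2.953]
force: [0.3, 0.5, -0.6]
width: 0.1
```

Run:
```python
from h import *
s=ctrl.read_state(); P=[469.44,230.38,1.755]; d=s['eef_pos'][:2]-np.array(P[:2])
print(np.cos(P[2])*d[0]+np.sin(P[2])*d[1],-np.sin(P[2])*d[0]+np.cos(P[2])*d[1],s['eef_pos'],s['force'])
```

```text
1.5223538526682212 -127.32197435392827 [594.32915471 255.19736791 300.9205579 ] [ 0.33237175  0.49806101 -0.60426011]
```

Emit:
move_arm(
  increments=[
    [0.5,0,0,0,0,0],
    [1.5,0,0,0,0,0],
    [2.5,0,0,0,0,0],
    [3.3,0,0.1,0,0,0],
    [4,0,0.1,0,0,0],
    [4.5,0,0.15,0,0,0],
    [5.2,0,0.2,0,0,0],
    [5.9,0,0.35,0,0,0],
    [6.7,0,0.5,0,0,0],
    [7.5,0,0.7,0,0,0],
    [8.2,0,0.9,0,0,0],
  ],
)

```text
clock: 16.95
eef_pos: [513.6, 240.4, 292.9]
tool_rot: [3.141, 0.0, -2.953]
force: [2.4, 0.9, 3.8]
width: 0.1
```

Run:
```python
from h import *
print(ctrl.read_state()['force'])
im=eyes.get_image("side")[60:360,180:480]; im2=eyes.get_image("scene")[120:420,250:550]
m=np.hstack([cv2.resize(i,(400,400)) for i in (im,im2)]); cv2.imwrite("pics/d1.png",m[:,:,::-1])
```

```text
[2.42639805 0.94459627 3.82291524]
```

View pics/d1.png

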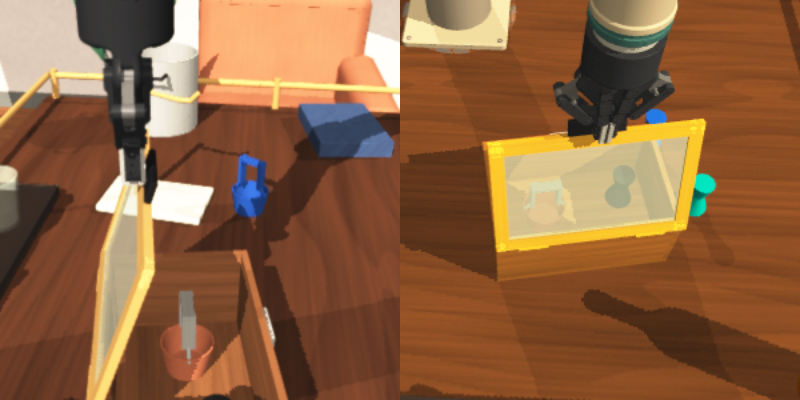

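The views show the door moving with the closed fingertips at its top edge and tab, at about 70° with under 5 N. I'll continue along the arc.

Emit:
move_arm(
  increments=[
    [0.77,0,0.27,0,0,0],
    [1.51,0,0.54,0,0,0],
    [2.23,0,0.87,0,0,0],
    [2.94,0,1.2,0,0,0],
    [3.63,0,1.6,0,0,0],
    [4.3,0,2.0,0,0,0],
    [4.96,0,2.44,0,0,0],
    [5.59,0,2.89,0,0,0],
    [6.2,0,3.39,0,0,0],
    [6.79,0,3.9,0,0,0],
  ],
)

```text
clock: 18.05
eef_pos: [446.9, 227.4, 253.3]
tool_rot: [-3.141, -0.001, -2.953]
force: [0.6, 0.5, 3.3]
width: -0.2
```

Emit:
move_arm(
  increments=[
    [0.57,0,0.55,0,0,0],
    [1.11,0,1.1,0,0,0],
    [1.64,0,1.71,0,0,0],
    [2.13,0,2.31,0,0,0],
    [2.6,0,2.96,0,0,0],
    [3.03,0,3.6,0,0,0],
    [3.44,0,4.28,0,0,0],
    [3.82,0,4.96,0,0,0],
    [4.15,0,5.65,0,0,0],
    [4.48,0,6.38,0,0,0],
  ],
)

```text
clock: 19.05
eef_pos: [402.8, 219.0, 189.2]
tool_rot: [-3.141, -0.001, -2.953]
force: [-3.0, 0.5, 3.2]
width: -0.2
```

Emit:
move_arm(
  increments=[
    [0.12,0,0.29,0,0,0],
    [0.22,0,0.59,0,0,0],
    [0.33,0,0.88,0,0,0],
    [0.44,0,1.18,0,0,0],
    [0.54,0,1.48,0,0,0],
    [0.63,0,1.78,0,0,0],
    [0.71,0,2.09,0,0,0],
    [0.8,0,2.39,0,0,0],
    [0.88,0,2.7,0,0,0],
    [0.95,0,3.0,0,0,0],
    [1.01,0,3.3,0,0,0],
    [1.07,0,3.6,0,0,0],
    [1.12,0,3.9,0,0,0],
    [1.18,0,4.2,0,0,0],
    [1.22,0,4.5,0,0,0],
    [1.25,0,4.75,0,0,0],
    [1.25,0,4.75,0,0,0],
  ],
)

```text
clock: 20.75
eef_pos: [390.9, 216.9, 142.1]
tool_rot: [-3.141, -0.001, -2.953]
force: [-0.4, 1.2, -0.4]
width: 0.3
```

Emit:
move_arm(
  increments=[
    [0,0,0.15,0,0,0],
    [0,0,0.3,0,0,0],
    [0.05,0,0.45,0,0,0],
    [0.05,0,0.6,0,0,0],
    [0.05,0,0.75,0,0,0],
    [0.1,0,0.9,0,0,0],
    [0.1,0,1.05,0,0,0],
    [0.1,0,1.15,0,0,0],
    [0.1,0,1.25,0,0,0],
    [0.1,0,1.25,0,0,0],
  ],
)

```text
clock: 21.75
eef_pos: [390.7, 216.8, 129.9]
tool_rot: [3.142, 0.0, -2.953]
force: [0.6, 0.3, -0.1]
width: -0.1
```

Emit:
move_arm(
  increments=[
    [0,0,0.1,0,0,0],
    [0,0,0.2,0,0,0],
    [0,0,0.3,0,0,0],
    [0,0,0.35,0,0,0],
    [0,0,0.35,0,0,0],
  ],
)

```text
clock: 22.25
eef_pos: [390.8, 216.8, 127.9]
tool_rot: [3.141, 0.001, -2.953]
force: [-3.7, -1.7, 20.1]
width: -0.4
```

Contact at z 127.9 with 20 N, so the door is shut on the rim (expected 127.5 to 128). Now I'll lift off and check.

Emit:
move_arm(
  increments=[
    [0,0,-0.5,0,0,0],
    [0,0,-1.5,0,0,0],
    [0,0,-3.5,0,0,0],
    [0,0,-6.5,0,0,0],
    [0,0,-10,0,0,0],
    [0,0,-14,0,0,0],
    [0,0,-18,0,0,0],
    [0,0,-20,0,0,0],
    [0,0,-20,0,0,0],
    [0,0,-20,0,0,0],
  ],
)

```text
clock: 23.25
eef_pos: [390.2, 216.6, 326.5]
tool_rot: [3.141, 0.0, -2.953]
force: [-0.5, 0.1, -0.1]
width: 0.0
```

Run:
```python
from h import *
im=eyes.get_image("side"); im2=eyes.get_image("scene")
P=[469.44,230.38,1.755]
for x in (130,-130): print(proj("side",place(P,doorpt(0,x,176,8))).round(),proj("side",place(P,doorpt(.08,x,176,8))).round())
print(proj("scene",place(P,[[-48,8,8],[82,28,8],[0,108,124]])).round().tolist())
a=im[220:445,230:430]; b=im2[190:340,290:490]
m=np.hstack([cv2.resize(a,(400,450),interpolation=cv2.INTER_CUBIC),cv2.resize(b,(400,300),interpolation=cv2.INTER_CUBIC).__class__((450,400,3),np.uint8)*0])
m[:300,400:]=cv2.resize(b,(400,300),interpolation=cv2.INTER_CUBIC)
cv2.imwrite("pics/f.png",m[:,:,::-1])
```

```text
[[398. 366.]] [[399. 358.]]
[[365. 243.]] [[364. 236.]]
[[356.0, 281.0], [414.0, 266.0], [374.0, 209.0]]
```

View pics/f.png

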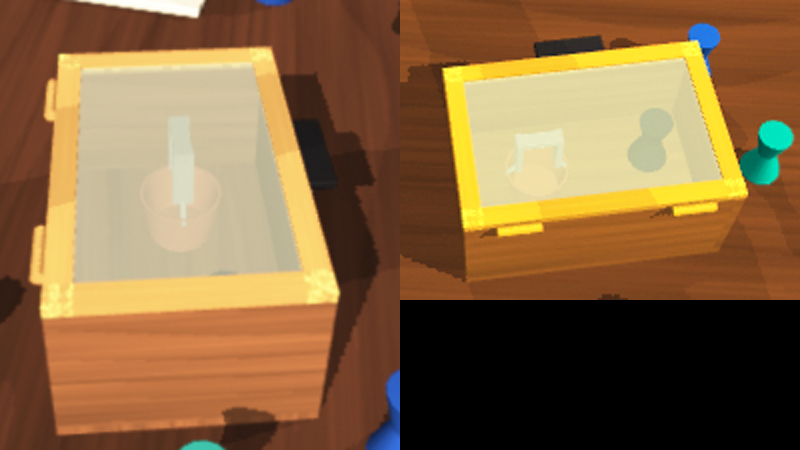

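The door lies flush on the rim, with its near corner at about (399,367) in the side view against (398,366) predicted for shut. The pail stands upright inside, and the jigger is standing at scene (414,266), matching its earlier position.

```bash
python3 -c "
from h import *
print(ctrl.finish_job())"
```

```text
the job is handed in; nothing more can be done
None
```

The job is done and handed in, about 23 s into the 64 s allowed. I lifted the copper pail off its hook and stood it on the cabinet floor. I pushed the glass door down its arc with closed fingertips, slowing near the end, then pressed it onto its catch with 20 N.

- **Pail:** the last pictures show it standing upright through the glass. I lowered it until it touched the floor and pressed with up to 19 N. I eased that off and then opened the fingers.
- **Door:** it lies flush on the rim. Its near corner was within about 1 px of where a shut door should appear, and the fingertips met it at 127.9 mm against 128 mm expected.
- **Catch:** over the last few degrees the fingers felt no resistance, so the catch may have drawn the door in by itself just before I pressed. I could not see how fast that last bit moved.
- **Jigger and surroundings:** the jigger stands where it was, and the robot was clear of everything at about 200 mm above the door. No check failed; the largest force reading at the end of a move was about 20 N.

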